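# Release the vial rack from its clamp and hold it up level

### The job

Unclamp the vial rack: turn the handwheel counter-clockwise (seen from above), regrasping as needed, until its pointer nose lines up with the index peg, and leave it there. Then take the rack by its carrying bar, lift it straight up until its underside is about 10 cm clear of the fixture's bed, with all four vials still in it, and finish while holding it there, level and still, in the gripper. Leave everything else on the table and on the fixture as it stands.

Things in the scene. Friction and masses are not known exactly. Their poses are not given: they have to be found in the camera images.
- fixture: Clamping fixture fixed to the table: aluminium bed 250 (x) x 220 (y), top 20 above the table, on which the rack stands. Origin: centre of the bed's underside, at table height; z up. On its -y side a grey gearbox (134 x 112, top 58 above the table, centre at y = -185) carries the handwheel.
- index_peg (a point): Top of the upright steel index peg, diameter 10, top 80 above the table, on the gearbox beside the wheel's rim, 60 mm from the wheel axis towards the fixture's +x.
- jaw_edge (a point): Middle of the inner edge, on top, of the +y hold-down jaw; the -y jaw mirrors it. The two steel jaws (80 long in x, tops 39 above the table) overhang the rack's flange and block lifting until cranked apart: each moves outward 7 mm per rad of the handwheel. With the nose at the peg they clear the flange by about 8 mm a side (rack centred to 2 mm between them).
- handwheel (a joint): Angle of the handwheel about its vertical axis, rad, growing counter-clockwise seen from above, range -0.1 to 3.8; it stays where it is left (friction about 0.1 N m). At 0 the nose points to the fixture's -x, at 3.14 (pi) to +x, at the index peg. Starts between 0 and 0.9.
- wheel_grip (a point): On the handwheel's axis at gripping height, 103 above the table; its x points away from the nose, z up. Wheel: flat steel disc, 104 across, face 76 above the table. Across its middle a black upright grip bar, 66 long, 14 thick, up to 112 above the table, in line with the nose: a small steel pointer, 12 wide, top 83 above the table, at one end of the bar only, reaching 51 from the axis.
- rack: Loose grey plastic rack, about 0.28 kg empty (load and so balance vary), six square cells (28 wide, 2 rows of 3, walls to 40 high) on a base flange 124 (x) x 120 (y) x 8 thick, with an aluminium carrying bar over it. Origin: centre of its underside; z up. Its x lies nearly along the fixture's x.
- rack_grip (a point): Centre of the rack's carrying bar, 108 above the rack's underside. The bar runs along the rack's x, 14 thick (y) x 14 high, free for 106 mm between its two end uprights; vial tops are 28 below its underside.
- vial0: Black vial standing loose in a cell of the rack: diameter 24, 65 tall, 20 to 55 g. Origin: centre of its underside, 8 above the rack's underside.
- vial1: Black vial standing loose in a cell of the rack: diameter 24, 65 tall, 20 to 55 g. Origin: centre of its underside, 8 above the rack's underside.
- vial2: Black vial standing loose in a cell of the rack: diameter 24, 65 tall, 20 to 55 g. Origin: centre of its underside, 8 above the rack's underside.
- vial3: Black vial standing loose in a cell of the rack: diameter 24, 65 tall, 20 to 55 g. Origin: centre of its underside, 8 above the rack's underside.
- ledge_vial: A fifth black vial, same shape as the four in the rack, standing on the fixture's bed beyond the rack's +x end (not part of the job). Sizes in mm; origin: centre of its underside.
- ledge_cap: Black screw cap, diameter 22, 22 tall, standing on the fixture's bed near the rack's -x end (not part of the job). Sizes in mm; origin: centre of its underside.
- table_vial: Black vial standing on the table (not part of the job). Sizes in mm; origin: centre of its underside.
- table_cap: Black screw cap, diameter 22, 22 tall, on the table (not part of the job). Sizes in mm; origin: centre of its underside.
- cup: White plastic cup, 72 across the rim, 100 tall, on the table (not part of the job). Sizes in mm; origin: centre of its underside.
- jar: Amber jar with black lid, diameter 62, 66 tall, on the table (not part of the job). Sizes in mm; origin: centre of its underside.
- tweezers: Steel tweezers, two slim arms, 120 long, 18 wide, 6 high, lying on the table (not part of the job). Sizes in mm; origin: centre of its underside.

How it is judged (in metres and radians):
On the way, in this order (a step that is already met when the one before it is completed fails the run):
1. the handwheel's nose is at the index peg (value of joint handwheel between 2.89 and 3.39 rad), for 0.2 s.
2. the rack is lifted clear and level (z of rack in the frame of fixture between 0.08 and 0.19 m and angle between rack's own z axis and vertical below 0.105 rad), for 0.2 s.
At the end, for the whole second after the job is handed in: Handwheel within 0.25 rad of the index peg; rack held by the fingers above the fixture, underside 60 to 170 mm above the bed, within 60 mm sideways of the bed's centre, tilted less than 6 degrees, slower than 20 mm/s and 0.15 rad/s, touching nothing of the fixture; all four vials in their cells (all of step 1 and all of step 2 and z of each of vial0, vial1, vial2, vial3 in the frame of rack below 0.016 m and distance between each of vial0, vial1, vial2, vial3 and rack below 0.05 m and horizontal distance between rack and fixture below 0.06 m and linear speed of rack below 0.02 m/s and angular speed of rack below 0.15 rad/s and contact force between rack and the fingers above 1 N and contact force between rack and fixture below 0.1 N); the arm keeps its last pose, push and grip.
It fails at once if the rack is tipped more than 20 degrees (angle between rack's own z axis and vertical above 0.35 rad).
It fails at once if a vial leaves the rack (distance between any of vial0, vial1, vial2, vial3 and rack above 0.065 m).
It fails at once if another thing on the table or fixture is shifted more than 40 mm or knocked over (distance of any of ledge_vial, ledge_cap, table_vial, table_cap, cup, jar, tweezers from where it was at the start of the episode above 0.04 m or angle between any of ledge_vial, ledge_cap, table_vial, table_cap, cup, jar, tweezers's own z axis and vertical above 0.5 rad).
It also fails if it takes over 64 s, if anything falls off the work surface, if the arm or the gripper's body presses on something with over 40 N, if the wrist force passes 120 N, or if a joint passes its speed limit or range.

### The arm

A 6-joint arm with a two-finger parallel gripper is mounted at the origin on the work surface. World frame = base frame: x ahead of the robot, y to its left, z up, the work surface at z = 0. Lengths are in m, angles in degrees, forces in N, time in s.
With the tool pointing down it reaches from about 0.375 to 0.975 m from the base axis. Payload 3.8 kg.
Tool frame: the origin (TCP) lies between the finger pads; the fingertips stand 8 mm ahead of it and the grasp point (between the pads) lies 11 mm behind it; z points along the fingers, y is the line along which they close (so a half turn about z gives the same grasp; the last joint's range is limited). The gripper opens to 88 mm and grips with 3 to 60 N. Pads are 18 mm wide; open, the fingers measure 123 mm over their backs; the gripper's body (75 mm by 187 mm) begins 45 mm behind the grasp point.
Start: joints at [-65.311, 15.12, 91.902, -0, 72.978, -2.114], TCP at [0.304, -0.602, 0.247] pointing down, gripper open.
Joint ranges: [-150.88, 150.88], [-54.13, 125.18], [17.81, 147.31], [-75.09, 255.09], [0, 152.58], [-146.25, 146.25]. Speed limits (degrees/s): [147.25, 147.25, 180, 180, 180, 180].

### API

Orientations are given as a 3x3 rotation matrix whose columns are the frame's x, y, z axes.
In Python, from bench import manip, viewer gives the robot as it stands.
- The arm moves only by the tool step_arm, never from a script. Its argument "targets" is a list of rows, each an object of numbers: "tx", "ty", "tz": the shift along the tool's x, y, z in units of 0.8 m (1.0 is 0.8 m); "roll": the turn about the tool's z in units of 2 rad (1.0 is 2 rad). A call has exactly 5 rows; each row shifts and turns the commanded pose from where the row before left it, along the tool's axes as they then stand; what a row does not reach is not made up. A row lasts 1/10 s, in which the tool goes at most 50 mm and 8.59 degrees, less where a joint would pass 70% of its speed; a pose out of reach is approached as far as the arm can. A call with a number of a shift or a turn outside -1 to 1 is refused whole. A call with a gripper value outside its range is refused whole. "claw" is the finger opening in mm, from 0 to 88.1, set as the call begins (left out, the last holds). The fingers move at their own pace and stop on an object; "force" is the grip in N (left out, the last holds). Time passes only in rows, so rows that do not move let the fingers close, or fill a call up. It gives the time, the measured TCP pose, the force, the opening and the grip force at its end, in the units of the state.
- manip.sense(): the state, without advancing time (a new reading comes with each control period).
- viewer.get_image(name): name is "scene" or "side" or "wrist"; returns (picture, depth): 480x640x3 uint8, red, green, blue; 480x640 float32, m along the optical axis (not along the pixel's ray), 0 where there is no reading.
- viewer.calibration(name): a dict with "camera_matrix" (3x3 intrinsics, pixels), "rvec" (rotation vector, rad) and "tvec" (3), from world to camera coordinates, as OpenCV has them. Camera axes: x right, y down, z forward; pixel columns grow to the right and rows downward; lengths in m; the calibration is good to about 2 mm. A picture is of the moment at which its call begins: read the wrist's pose just before it. calibration takes no time and is no camera call; for the wrist camera it gives the pose at the moment of the call.
- manip.job_done(): hands the job in; it is judged then, once.
The state is a dict: "time": time; "joint_positions": joint angles; "joint_velocities": joint speeds; "effort": joint torques, N m; "position": TCP position; "tool_rot": TCP orientation; "wrist_force": force on the tool from outside, world axes, zero at the start; "torque": the same for the moment, N m; "finger_gap": finger opening in m; "grip_force": force on a finger pad.
Only numpy, scipy, OpenCV 4.12 (cv2) and the standard library are available. Lean on these libraries where they do the work, as an engineer would, in place of code of your own. Each camera call takes 0.05 s, during which the arm holds its last target. There are 200 camera calls.

## Working session

There is one attempt and no reset: what is moved stays moved. The work goes in short steps, Python scripts to look and compute and a tool call to move; the robot and the scene stay as the last step left them, time stands still between calls to the robot, and variables do not carry over. Pictures are saved under pics/ and viewed, at most 10 in all, crops included, and the job is handed in when it is done.

Besides the shell and the picture viewer there is one more tool, called after "Request:" by a JSON object that holds its "fn" and its "kwargs", one argument or row to a line. step_arm: Moves the arm, as the interface text tells. Its arguments: {"type":"object","properties":{"targets":{"type":"array","items":{"type":"object","properties":{"tx":{"type":"number"},"ty":{"type":"number"},"tz":{"type":"number"},"roll":{"type":"number"}}}},"claw":{"type":"number"},"force":{"type":"number"}},"required":["targets"]}

```bash
ls && mkdir -p pics && cat > h.py <<'E'
import numpy as np, cv2
from bench import manip, viewer
def cam(n):
    c=viewer.calibration(n); R=cv2.Rodrigues(np.array(c["rvec"],float))[0]
    return np.array(c["camera_matrix"],float),R,np.array(c["tvec"],float).ravel()
def cloud(n):
    K,R,t=cam(n); im,d=viewer.get_image(n)
    v,u=np.mgrid[:480,:640]
    p=np.stack([(u-K[0,2])/K[0,0]*d,(v-K[1,2])/K[1,1]*d,d],-1)
    return im,d,(p-t)@R
def onplane(n,uv,z):
    K,R,t=cam(n); C=-R.T@t; r=R.T@np.linalg.inv(K)@np.array([*uv,1.]); return C+r*(z-C[2])/r[2]
E
python3 - <<'E'
from h import *
s=manip.sense(); print({k:np.round(v,3).tolist() for k,v in s.items()})
for n in("scene","side","wrist"):
    im,d,P=cloud(n); cv2.imwrite(f"pics/{n}0.png",im[...,::-1]); np.savez(f"{n}0.npz",im=im,P=P)
    K,R,t=cam(n); print(n,-R.T@t,R[2])
E
```

```text
pics
{'time': 0.0, 'joint_positions': [-65.313, 15.169, 91.979, 0.001, 72.978, -2.113], 'joint_velocities': [-0.006, -0.103, 0.022, -0.091, 0.005, -0.034], 'effort': [-0.002, -50.211, -35.688, 0.073, 0.029, -0.0], 'position': [0.304, -0.602, 0.245], 'tool_rot': [[0.893, 0.451, -0.001], [0.451, -0.893, 0.002], [0.0, -0.002, -1.0]], 'wrist_force': [-0.416, -0.763, 0.797], 'torque': [-0.005, 0.038, 0.028], 'grip_force': 0.0, 'finger_gap': 0.088}
scene [ 1.39358795 -0.02345489  0.99755024] [-0.70257673  0.01861428 -0.7113645 ]
side [-0.04518611 -0.81642439  0.68829166] [ 0.49414592  0.71910328 -0.48857986]
wrist [ 0.375555   -0.56610232  0.38350142] [-0.27305158 -0.13630873 -0.95229342]
```

View pics/scene0.png

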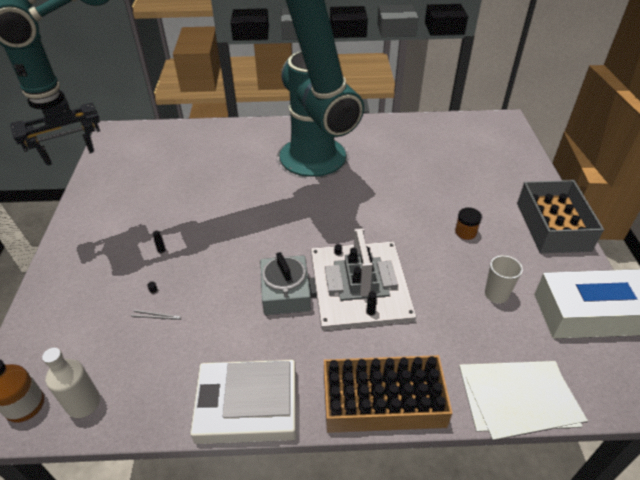

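View pics/side0.png

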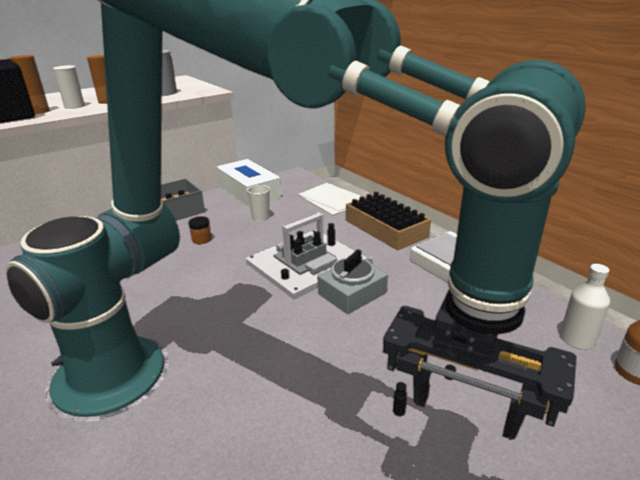

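The scene shows the fixture at about (365,283), handwheel at (285,272), and rack bar at (363,262). The side view shows the same things, with the rack at (310,245) and wheel at (352,268). Next I'll measure them from the depth clouds.

```bash
python3 - <<'E'
from h import *
T=[]
for n in("scene","side"):
    f=np.load(n+"0.npz"); P=f["P"]; im=f["im"]
    m0=np.zeros(P.shape[:2],bool)
    if n=="scene": m0[225:335,250:425]=1
    else: m0[205:315,240:395]=1
    def sel(lo,hi,mm=m0): 
        return mm&(P[...,2]>lo)&(P[...,2]<hi)
    for nm,lo,hi in(("bed",.015,.025),("gearbox",.053,.063),("wheel",.072,.08),("gripbar",.104,.118),("rackbar",.126,.142)):
        q=P[sel(lo,hi)]
        if len(q)<5: print(n,nm,len(q));continue
        r=cv2.minAreaRect((q[:,:2]*1000).astype(np.float32)); print(n,nm,len(q),np.round(r[0],1),np.round(r[1],1),round(r[2],1),"medz",np.median(q[:,2]).round(4),"bb",q[:,:2].min(0).round(3),q[:,:2].max(0).round(3))
    x0,y0,x1,y1=(250,225,425,335) if n=="scene" else (240,205,395,315)
    T.append(cv2.resize(im[y0:y1,x0:x1,::-1],(780,int(780*(y1-y0)/(x1-x0))),interpolation=cv2.INTER_CUBIC))
cv2.imwrite("pics/c1.png",T[0]);cv2.imwrite("pics/c2.png",T[1])
E
```

```text
scene bed 4169 [553.2  36.8] [255.5 350.5] 3.6 medz 0.0187 bb [ 0.417 -0.134] [0.681 0.219]
scene gearbox 1137 [ 5.76e+02 -2.00e-01] [169.6 279. ] 0.7 medz 0.0566 bb [ 0.49  -0.141] [0.659 0.139]
scene wheel 926 [567.9  -3.1] [262.4 167.7] 87.4 medz 0.0748 bb [ 0.489 -0.134] [0.657 0.129]
scene gripbar 194 [567.5   8.6] [117.2 199.4] 12.5 medz 0.1102 bb [ 0.49 -0.1 ] [0.607 0.117]
scene rackbar 279 [545.1 103.4] [123.2  21.3] 4.1 medz 0.1332 bb [0.484 0.089] [0.607 0.117]
side bed 2204 [575.6 113. ] [485.4 457.1] 47.8 medz 0.0196 bb [ 0.415 -0.145] [0.801 0.439]
side gearbox 1366 [585.   96.7] [483.8 441.8] 51.6 medz 0.0574 bb [ 0.485 -0.146] [0.899 0.421]
side wheel 842 [692.3  16.5] [390.2 263.7] 8.5 medz 0.0753 bb [ 0.486 -0.136] [0.876 0.168]
side gripbar 177 [549.1   5.8] [120.8 213. ] 2.2 medz 0.1105 bb [ 0.485 -0.101] [0.606 0.114]
side rackbar 230 [543.7 101. ] [120.9  23.1] 4.0 medz 0.1333 bb [0.484 0.087] [0.604 0.117]
```

View pics/c1.png

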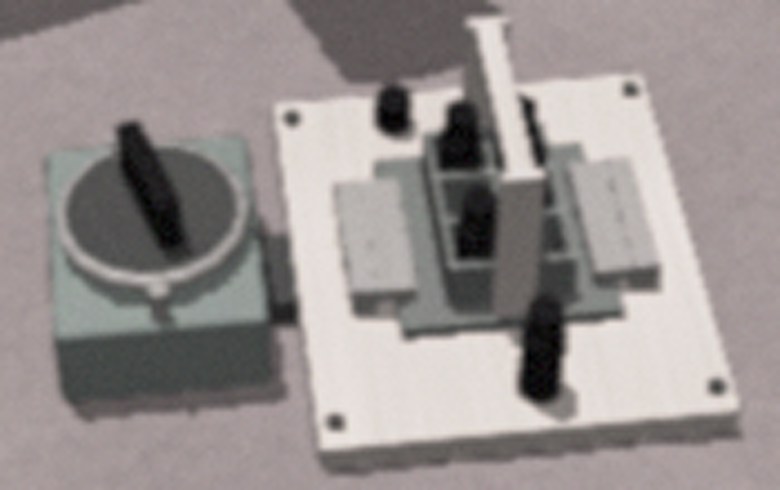

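The crop shows the grip bar from about (130,130) to (175,240), the peg at (160,290) on the wheel's +x side, and no nose on that side. The rack's carrying bar runs from (487,25) to (520,170). I'll get precise numbers per region.

```bash
python3 - <<'E'
from h import *
for n in("scene","side"):
    P=np.load(n+"0.npz")["P"].reshape(-1,3); 
    B=P[(P[:,0]>.4)&(P[:,0]<.72)&(P[:,1]>-.17)&(P[:,1]<.24)]
    def rr(nm,q):
        if len(q)<6: print(n,nm,len(q));return
        r=cv2.minAreaRect((q[:,:2]*1000).astype(np.float32)); print(n,nm,len(q),np.round(r[0],1),np.round(r[1],1),round(r[2],1),"z",np.median(q[:,2]).round(4),q[:,2].max().round(4))
    L=B[B[:,1]<.02]
    rr("gripbar",L[(L[:,2]>.104)])
    rr("barbody",L[(L[:,2]>.087)])
    w=L[(L[:,2]>.0735)&(L[:,2]<.0775)]
    rr("wheel",w); c=cv2.minEnclosingCircle((w[:,:2]*1000).astype(np.float32)); print(c)
    rr("gearbox",L[(L[:,2]>.053)&(L[:,2]<.062)])
    rr("bed",B[(B[:,2]>.014)&(B[:,2]<.024)&(B[:,1]>-.02)])
    R=B[B[:,1]>.04]; rr("rackbar",R[R[:,2]>.13])
E
```

```text
scene gripbar 142 [562.8 -82.5] [67.  15.1] 22.0 z 0.1101 0.1158
scene barbody 204 [562.9 -82.8] [67.1 15.3] 21.4 z 0.1083 0.1158
scene wheel 553 [562.2 -82.7] [ 97.9 100.2] 45.7 z 0.0752 0.0775
((568.7266235351562, -79.34913635253906), 55.95463943481445)
scene gearbox 776 [562.7 -82.8] [137.4 111.7] 4.6 z 0.0562 0.0619
scene bed 4051 [549.   95.9] [257.6 232.4] 4.0 z 0.0186 0.024
scene rackbar 251 [545.1 103.4] [123.2  21.3] 4.1 z 0.1334 0.1378
side gripbar 120 [559.3 -85.4] [66.7 15. ] 21.3 z 0.1105 0.1138
side barbody 226 [559.3 -85.5] [67.1 15.1] 21.8 z 0.1053 0.1138
side wheel 494 [558.6 -86.4] [95.5 99.7] 45.3 z 0.0754 0.0775
((566.3623046875, -84.70474243164062), 57.02518844604492)
side gearbox 703 [561.  -85.7] [135.8 112.3] 3.8 z 0.0572 0.0614
side bed 1755 [548.4 100.5] [254.2 223.9] 4.0 z 0.0195 0.0239
side rackbar 177 [543.7 101. ] [120.9  23.1] 4.0 z 0.1339 0.1368
```

Request:
{"fn": "step_arm", "kwargs": {
  "targets": [
    {"tx": 0.048,"ty": -0.036},
    {"tx": 0.048,"ty": -0.036},
    {"tx": 0.048,"ty": -0.036},
    {"tx": 0.048,"ty": -0.036},
    {"tx": 0.048,"ty": -0.036}
  ],
  "claw": 60,
  "force": 40
}}

```text
$.targets[0]: bad value
```

Request:
{"fn": "step_arm", "kwargs": {
  "targets": [
    {"tx": 0.048,"ty": -0.036},
    {"tx": 0.048,"ty": -0.036},
    {"tx": 0.048,"ty": -0.036},
    {"tx": 0.048,"ty": -0.036},
    {"tx": 0.048,"ty": -0.036}
  ]
}}

```text
$.targets[0]: bad value
```

Request:
{"fn": "step_arm", "kwargs": {
  "targets": [
    {"tx": 0.048,"ty": -0.036},
    {"tx": 0.048,"ty": -0.036},
    {"roll": 0.022},
    {"roll": 0.023},
    {"tx": 0}
  ]
}}

```text
$.targets[0]: bad value
```

```bash
cat > look.py <<'E'
from h import *
import sys
s=manip.sense(); print(s["time"],s["position"],np.round(s["tool_rot"],3).tolist(),s["joint_positions"])
im,d,P=cloud("wrist"); cv2.imwrite(f"pics/{sys.argv[1]}.png",im[...,::-1]); np.savez(sys.argv[1]+".npz",P=P,im=im)
B=P.reshape(-1,3); B=B[(d.ravel()>0.05)&(B[:,0]>.4)&(B[:,0]<.72)&(B[:,1]>-.17)&(B[:,1]<.24)]
def rr(nm,q):
    if len(q)<20: print(nm,len(q));return
    r=cv2.minAreaRect((q[:,:2]*1000).astype(np.float32)); print(nm,len(q),np.round(r[0],1),np.round(r[1],1),round(r[2],1),"z",np.median(q[:,2]).round(4))
L=B[(B[:,1]<.0)&(B[:,2]<.12)]
rr("gripbar",L[L[:,2]>.104]); rr("wheel",L[(L[:,2]>.0735)&(L[:,2]<.0775)])
w=L[(L[:,2]>.0785)&(L[:,2]<.086)]; rr("nose",w)
R=B[(B[:,1]>.04)&(B[:,2]<.15)]; rr("rackbar",R[R[:,2]>.13])
E
python3 look.py w1
```

```text
0.15 [ 0.30413771 -0.60199099  0.24567331] [[0.893, 0.451, -0.001], [0.451, -0.893, 0.002], [0.0, -0.002, -1.0]] [-6.53109678e+01  1.51602448e+01  9.19621069e+01 -2.09056178e-03
  7.29798534e+01 -2.11384674e+00]
gripbar 0
wheel 0
nose 0
rackbar 0
```

View pics/w1.png

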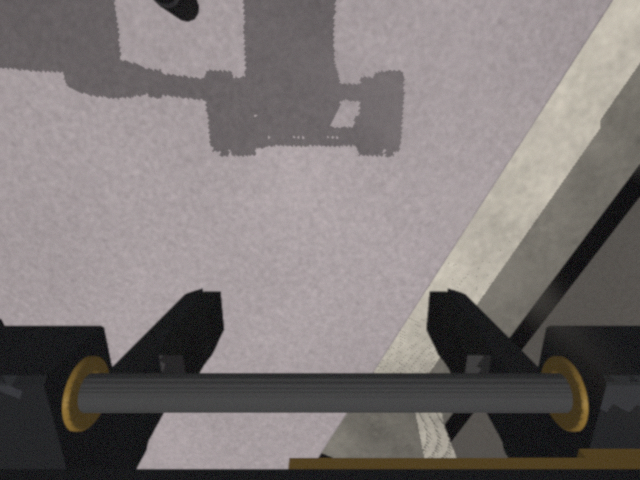

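The moves were refused because every row needs all four numbers, so nothing moved and the picture shows the start pose: fingers at (205,320) and (445,320), bare table below. I'll resend with full rows.

Request:
{"fn": "step_arm", "kwargs": {
  "targets": [
    {"tx": 0.048,"ty": -0.036,"tz": 0,"roll": 0},
    {"tx": 0.048,"ty": -0.036,"tz": 0,"roll": 0},
    {"tx": 0.048,"ty": -0.036,"tz": 0,"roll": 0},
    {"tx": 0.048,"ty": -0.036,"tz": 0,"roll": 0},
    {"tx": 0.048,"ty": -0.036,"tz": 0,"roll": 0}
  ],
  "claw": 60,
  "force": 40
}}

```text
time: 0.7
position: [0.4112, -0.3856, 0.2465]
tool_rot: [[0.893, 0.45, 0.0], [0.45, -0.893, 0.0], [0.0, -0.0, -1.0]]
wrist_force: [0.2, 0.3, 0.2]
finger_gap: 0.0599
grip_force: 0.0
```

Request:
{"fn": "step_arm", "kwargs": {
  "targets": [
    {"tx": 0.048,"ty": -0.036,"tz": 0,"roll": 0},
    {"tx": 0.048,"ty": -0.036,"tz": 0,"roll": 0},
    {"tx": 0.048,"ty": -0.036,"tz": 0,"roll": 0},
    {"tx": 0.048,"ty": -0.036,"tz": 0,"roll": 0},
    {"tx": 0.048,"ty": -0.036,"tz": 0,"roll": 0}
  ]
}}

```text
time: 1.2
position: [0.5177, -0.1704, 0.2468]
tool_rot: [[0.893, 0.451, 0.0], [0.451, -0.893, -0.0], [0.0, 0.0, -1.0]]
wrist_force: [0.4, 0.1, 1.0]
finger_gap: 0.0602
grip_force: 0.0
```

Request:
{"fn": "step_arm", "kwargs": {
  "targets": [
    {"tx": 0.048,"ty": -0.036,"tz": 0,"roll": 0},
    {"tx": 0.048,"ty": -0.036,"tz": 0,"roll": 0},
    {"tx": 0,"ty": 0,"tz": 0,"roll": 0.022},
    {"tx": 0,"ty": 0,"tz": 0,"roll": 0.023},
    {"tx": 0,"ty": 0,"tz": 0,"roll": 0}
  ]
}}

```text
time: 1.7
position: [0.5598, -0.0855, 0.2464]
tool_rot: [[0.929, 0.37, -0.001], [0.37, -0.929, 0.0], [-0.0, -0.0, -1.0]]
wrist_force: [-0.8, 0.7, 0.3]
finger_gap: 0.06
grip_force: 0.0
```

```bash
python3 look.py w2
```

```text
1.7 [ 0.55982699 -0.08547493  0.24641364] [[0.929, 0.37, -0.001], [0.37, -0.929, 0.0], [-0.0, -0.0, -1.0]] [-1.12002353e+01  3.42127167e+00  1.05422358e+02 -1.29639265e-03
  7.11889443e+01  5.70861235e+01]
gripbar 1573 [562.7 -82.9] [65.  13.9] 21.0 z 0.1115
wheel 9289 [562.4 -82.8] [100.9 100.9] 55.2 z 0.0757
nose 269 [568.7 -82.6] [115.1  24.5] 12.4 z 0.0817
rackbar 4977 [545.3 102.6] [118.5  24.1] 4.0 z 0.1346
```

View pics/w2.png

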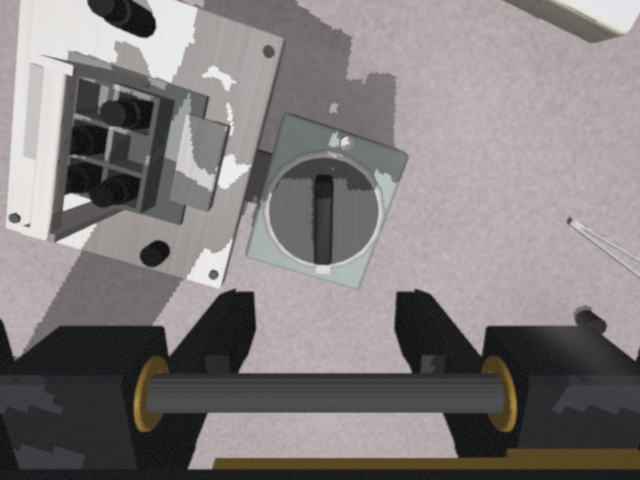

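Wrist view: the grip bar is at (323,220), the nose at (322,268) on the robot side and the peg at (345,143). That agrees with the scene measurement (axis ≈ (0.5627,-0.083), bar yaw ≈ 21°, bar top 0.1115). Next: correct the position, descend and grip.

Request:
{"fn": "step_arm", "kwargs": {
  "targets": [
    {"tx": 0.0046,"ty": -0.0017,"tz": 0.03,"roll": 0.005},
    {"tx": 0,"ty": 0,"tz": 0.05,"roll": 0},
    {"tx": 0,"ty": 0,"tz": 0.05,"roll": 0},
    {"tx": 0,"ty": 0,"tz": 0.04,"roll": 0},
    {"tx": 0,"ty": 0,"tz": 0.022,"roll": 0}
  ]
}}

```text
time: 2.25
position: [0.5602, -0.0838, 0.0896]
tool_rot: [[0.933, 0.36, -0.005], [0.36, -0.933, 0.001], [-0.004, -0.003, -1.0]]
wrist_force: [-0.6, 0.1, -0.6]
finger_gap: 0.0598
grip_force: 0.0
```

Request:
{"fn": "step_arm", "kwargs": {
  "targets": [
    {"tx": 0,"ty": 0,"tz": 0,"roll": 0},
    {"tx": 0,"ty": 0,"tz": 0,"roll": 0},
    {"tx": 0,"ty": 0,"tz": 0,"roll": 0},
    {"tx": 0,"ty": 0,"tz": 0,"roll": 0},
    {"tx": 0,"ty": 0,"tz": 0,"roll": 0}
  ],
  "claw": 0,
  "force": 30
}}

```text
time: 2.75
position: [0.5637, -0.0838, 0.0946]
tool_rot: [[0.933, 0.36, 0.003], [0.36, -0.933, -0.0], [0.002, 0.001, -1.0]]
wrist_force: [1.1, -0.2, 0.2]
finger_gap: 0.0219
grip_force: 0.0
```

Request:
{"fn": "step_arm", "kwargs": {
  "targets": [
    {"tx": 0,"ty": 0,"tz": 0,"roll": 0},
    {"tx": 0,"ty": 0,"tz": 0,"roll": 0},
    {"tx": 0,"ty": 0,"tz": 0,"roll": 0},
    {"tx": 0,"ty": 0,"tz": 0,"roll": 0},
    {"tx": 0,"ty": 0,"tz": 0,"roll": -0.02}
  ]
}}

```text
time: 3.25
position: [0.563, -0.0828, 0.0941]
tool_rot: [[0.918, 0.397, 0.001], [0.397, -0.918, 0.001], [0.001, -0.001, -1.0]]
wrist_force: [-2.4, 4.0, 7.1]
finger_gap: 0.0137
grip_force: 30.0
```

Request:
{"fn": "step_arm", "kwargs": {
  "targets": [
    {"tx": 0,"ty": 0,"tz": 0,"roll": -0.04},
    {"tx": 0,"ty": 0,"tz": 0,"roll": -0.05},
    {"tx": 0,"ty": 0,"tz": 0,"roll": -0.05},
    {"tx": 0,"ty": 0,"tz": 0,"roll": -0.05},
    {"tx": 0,"ty": 0,"tz": 0,"roll": -0.05}
  ]
}}

```text
time: 3.75
position: [0.5626, -0.0823, 0.0941]
tool_rot: [[0.628, 0.778, -0.0], [0.778, -0.628, 0.002], [0.001, -0.002, -1.0]]
wrist_force: [-3.3, 6.5, 7.3]
finger_gap: 0.0139
grip_force: 30.0
```

Request:
{"fn": "step_arm", "kwargs": {
  "targets": [
    {"tx": 0,"ty": 0,"tz": 0,"roll": -0.058},
    {"tx": 0,"ty": 0,"tz": 0,"roll": -0.058},
    {"tx": 0,"ty": 0,"tz": 0,"roll": -0.058},
    {"tx": 0,"ty": 0,"tz": 0,"roll": -0.058},
    {"tx": 0,"ty": 0,"tz": 0,"roll": -0.058}
  ]
}}

```text
time: 4.25
position: [0.5618, -0.0819, 0.0941]
tool_rot: [[0.099, 0.995, -0.002], [0.995, -0.099, 0.003], [0.003, -0.003, -1.0]]
wrist_force: [-6.6, 6.6, 9.9]
finger_gap: 0.0135
grip_force: 30.0
```

Request:
{"fn": "step_arm", "kwargs": {
  "targets": [
    {"tx": 0,"ty": 0,"tz": 0,"roll": -0.058},
    {"tx": 0,"ty": 0,"tz": 0,"roll": -0.058},
    {"tx": 0,"ty": 0,"tz": 0,"roll": -0.058},
    {"tx": 0,"ty": 0,"tz": 0,"roll": -0.058},
    {"tx": 0,"ty": 0,"tz": 0,"roll": -0.058}
  ]
}}

```text
time: 4.75
position: [0.5609, -0.0821, 0.0941]
tool_rot: [[-0.463, 0.886, -0.004], [0.886, 0.463, 0.002], [0.004, -0.003, -1.0]]
wrist_force: [-8.6, 6.2, 11.8]
finger_gap: 0.0136
grip_force: 30.0
```

Request:
{"fn": "step_arm", "kwargs": {
  "targets": [
    {"tx": 0,"ty": 0,"tz": 0,"roll": -0.058},
    {"tx": 0,"ty": 0,"tz": 0,"roll": -0.058},
    {"tx": 0,"ty": 0,"tz": 0,"roll": -0.058},
    {"tx": 0,"ty": 0,"tz": 0,"roll": -0.058},
    {"tx": 0,"ty": 0,"tz": 0,"roll": -0.058}
  ]
}}

```text
time: 5.25
position: [0.5603, -0.0827, 0.0941]
tool_rot: [[-0.873, 0.487, -0.005], [0.487, 0.873, 0.002], [0.006, -0.001, -1.0]]
wrist_force: [-11.7, 4.5, 13.8]
finger_gap: 0.0136
grip_force: 30.0
```

Request:
{"fn": "step_arm", "kwargs": {
  "targets": [
    {"tx": 0,"ty": 0,"tz": 0,"roll": -0.058},
    {"tx": 0,"ty": 0,"tz": 0,"roll": -0.058},
    {"tx": 0,"ty": 0,"tz": 0,"roll": -0.058},
    {"tx": 0,"ty": 0,"tz": 0,"roll": -0.058},
    {"tx": 0,"ty": 0,"tz": 0,"roll": -0.058}
  ]
}}

```text
time: 5.75
position: [0.5601, -0.0835, 0.094]
tool_rot: [[-0.997, -0.071, -0.006], [-0.071, 0.997, 0.0], [0.006, 0.001, -1.0]]
wrist_force: [-11.0, 1.4, 13.2]
finger_gap: 0.0141
grip_force: 30.0
```

Request:
{"fn": "step_arm", "kwargs": {
  "targets": [
    {"tx": 0,"ty": 0,"tz": 0,"roll": 0},
    {"tx": 0,"ty": 0,"tz": 0,"roll": 0},
    {"tx": 0,"ty": 0,"tz": 0,"roll": 0},
    {"tx": 0,"ty": 0,"tz": 0,"roll": 0},
    {"tx": 0,"ty": 0,"tz": 0,"roll": 0}
  ]
}}

```text
time: 6.25
position: [0.5601, -0.0835, 0.0941]
tool_rot: [[-0.998, -0.067, -0.006], [-0.067, 0.998, 0.0], [0.006, 0.0, -1.0]]
wrist_force: [-11.3, 1.8, 13.4]
finger_gap: 0.0135
grip_force: 30.0
```

Request:
{"fn": "step_arm", "kwargs": {
  "targets": [
    {"tx": 0,"ty": 0,"tz": 0,"roll": 0},
    {"tx": 0,"ty": 0,"tz": 0,"roll": 0},
    {"tx": 0,"ty": 0,"tz": 0,"roll": 0},
    {"tx": 0,"ty": 0,"tz": 0,"roll": 0},
    {"tx": 0,"ty": 0,"tz": 0,"roll": 0}
  ],
  "claw": 50
}}

```text
time: 6.75
position: [0.5628, -0.0836, 0.0929]
tool_rot: [[-0.998, -0.066, -0.0], [-0.066, 0.998, -0.0], [0.0, -0.0, -1.0]]
wrist_force: [0.5, -0.9, -1.0]
finger_gap: 0.05
grip_force: 0.0
```

Request:
{"fn": "step_arm", "kwargs": {
  "targets": [
    {"tx": 0,"ty": 0,"tz": -0.02,"roll": 0},
    {"tx": 0,"ty": 0,"tz": -0.05,"roll": 0},
    {"tx": 0,"ty": 0,"tz": -0.05,"roll": 0},
    {"tx": 0,"ty": 0,"tz": -0.05,"roll": 0},
    {"tx": 0,"ty": 0,"tz": -0.03,"roll": 0}
  ]
}}

```text
time: 7.25
position: [0.5641, -0.0839, 0.257]
tool_rot: [[-0.998, -0.066, 0.005], [-0.066, 0.998, -0.001], [-0.005, -0.001, -1.0]]
wrist_force: [0.3, 0.1, 0.3]
finger_gap: 0.05
grip_force: 0.0
```

Request:
{"fn": "step_arm", "kwargs": {
  "targets": [
    {"tx": 0.001,"ty": 0.05,"tz": 0,"roll": 0},
    {"tx": 0.001,"ty": 0.05,"tz": 0,"roll": 0},
    {"tx": 0.002,"ty": 0.05,"tz": 0,"roll": 0},
    {"tx": 0,"ty": 0,"tz": 0,"roll": 0},
    {"tx": 0,"ty": 0,"tz": 0,"roll": 0}
  ]
}}

```text
time: 7.75
position: [0.5515, 0.0366, 0.253]
tool_rot: [[-0.998, -0.069, 0.0], [-0.069, 0.998, -0.001], [-0.0, -0.001, -1.0]]
wrist_force: [-0.4, -0.5, -0.2]
finger_gap: 0.0501
grip_force: 0.0
```

```bash
python3 look.py w3
```

```text
7.75 [0.55154551 0.03656431 0.25303195] [[-0.998, -0.069, 0.0], [-0.069, 0.998, -0.001], [-0.0, -0.001, -1.0]] [ 1.23017070e+00  1.65411451e+00  1.06557267e+02 -3.36166646e-02
  7.17847200e+01 -9.26885488e+01]
gripbar 1694 [561.7 -82.6] [65.2 14.2] 4.3 z 0.1115
wheel 7653 [562. -83.] [100.8 101.3] 61.3 z 0.0758
nose 570 [577.8 -80.9] [97.8 12.9] 2.3 z 0.0826
rackbar 3206 [544.5 102.3] [115.8  22.1] 4.0 z 0.1348
```

View pics/w3.png

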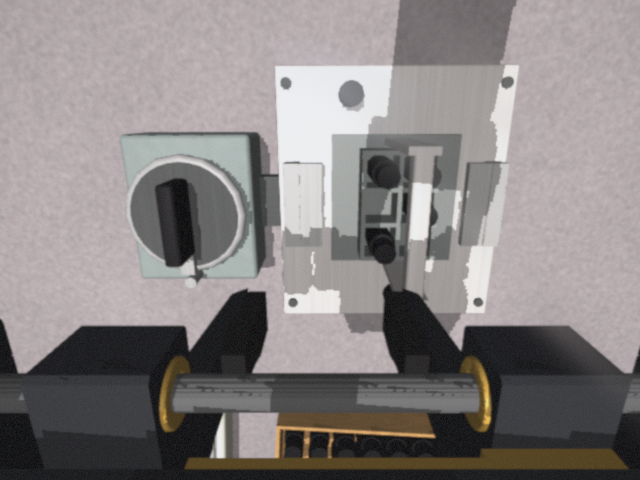

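The nose at (192,265) now lines up with the peg at (192,283), and measured bar yaw is 184.3°. Jaws are clear of the flange (jaw edge at column 323, flange at 332). I'll check the bar's middle section before gripping.

```bash
python3 - <<'E'
from h import *
for n in("w2","w3"):
    P=np.load(n+".npz")["P"].reshape(-1,3); q=P[(P[:,2]>.1325)&(P[:,2]<.14)&(abs(P[:,1]-.1025)<.03)&(abs(P[:,0]-.545)<.09)]
    print(n,q[:,0].min(),q[:,0].max())
    for a,b in((-.05,-.02),(-.02,.02),(.02,.05)):
        m=q[(q[:,0]>.545+a)&(q[:,0]<.545+b)]; lo,hi=np.percentile(m[:,1],[2,98]); print(m[:,0].mean().round(4),lo.round(4),hi.round(4),((lo+hi)/2).round(4),np.median(m[:,2]).round(4))
E
```

```text
w2 0.4856792964459154 0.6049826438131143
0.5102 0.0928 0.1068 0.0998 0.1347
0.5455 0.095 0.1091 0.1021 0.1347
0.5803 0.0977 0.1114 0.1046 0.1347
w3 0.48609385592105037 0.6015197015793621
0.5098 0.0927 0.1065 0.0996 0.1348
0.5445 0.095 0.1092 0.1021 0.1348
0.5783 0.0976 0.1115 0.1045 0.1349
```

Request:
{"fn": "step_arm", "kwargs": {
  "targets": [
    {"tx": 0.005,"ty": 0.042,"tz": 0,"roll": 0},
    {"tx": 0,"ty": 0.04,"tz": 0,"roll": 0},
    {"tx": 0,"ty": 0,"tz": 0,"roll": 0},
    {"tx": 0,"ty": 0,"tz": 0.03,"roll": 0},
    {"tx": 0,"ty": 0,"tz": 0.04,"roll": 0}
  ]
}}

```text
time: 8.3
position: [0.5456, 0.0999, 0.1988]
tool_rot: [[-0.998, -0.065, 0.005], [-0.065, 0.998, -0.0], [-0.005, -0.0, -1.0]]
wrist_force: [0.2, -0.1, -1.0]
finger_gap: 0.0502
grip_force: 0.0
```

Request:
{"fn": "step_arm", "kwargs": {
  "targets": [
    {"tx": 0,"ty": 0,"tz": 0.03,"roll": 0},
    {"tx": 0,"ty": 0,"tz": 0,"roll": 0},
    {"tx": 0,"ty": 0,"tz": 0,"roll": 0},
    {"tx": 0,"ty": 0,"tz": 0,"roll": 0},
    {"tx": 0,"ty": 0,"tz": 0,"roll": 0}
  ]
}}

```text
time: 8.8
position: [0.5447, 0.1009, 0.1751]
tool_rot: [[-0.998, -0.066, 0.003], [-0.066, 0.998, 0.0], [-0.003, 0.0, -1.0]]
wrist_force: [0.1, 0.8, 0.1]
finger_gap: 0.0494
grip_force: 0.0
```

Request:
{"fn": "step_arm", "kwargs": {
  "targets": [
    {"tx": 0.002,"ty": 0.0016,"tz": 0.02,"roll": 0},
    {"tx": 0,"ty": 0,"tz": 0.02,"roll": 0},
    {"tx": 0,"ty": 0,"tz": 0.02,"roll": 0},
    {"tx": 0,"ty": 0,"tz": 0.0125,"roll": 0},
    {"tx": 0,"ty": 0,"tz": 0,"roll": 0}
  ]
}}

```text
time: 9.3
position: [0.5409, 0.1022, 0.1144]
tool_rot: [[-0.998, -0.066, -0.002], [-0.066, 0.998, -0.0], [0.002, -0.0, -1.0]]
wrist_force: [-1.3, -0.3, -0.2]
finger_gap: 0.0502
grip_force: 0.0
```

Request:
{"fn": "step_arm", "kwargs": {
  "targets": [
    {"tx": 0,"ty": 0,"tz": 0,"roll": 0},
    {"tx": 0,"ty": 0,"tz": 0,"roll": 0},
    {"tx": 0,"ty": 0,"tz": 0,"roll": 0},
    {"tx": 0,"ty": 0,"tz": 0,"roll": 0},
    {"tx": 0,"ty": 0,"tz": 0,"roll": 0}
  ],
  "claw": 20
}}

```text
time: 9.8
position: [0.5418, 0.1023, 0.1155]
tool_rot: [[-0.998, -0.066, 0.001], [-0.066, 0.998, 0.0], [-0.001, 0.0, -1.0]]
wrist_force: [0.3, -0.9, 1.2]
finger_gap: 0.02
grip_force: 0.0
```

Request:
{"fn": "step_arm", "kwargs": {
  "targets": [
    {"tx": 0,"ty": 0,"tz": 0,"roll": 0},
    {"tx": 0,"ty": 0,"tz": 0,"roll": 0},
    {"tx": 0,"ty": 0,"tz": 0,"roll": 0},
    {"tx": 0,"ty": 0,"tz": 0,"roll": 0},
    {"tx": 0,"ty": 0,"tz": 0,"roll": 0}
  ],
  "claw": 0,
  "force": 50
}}

```text
time: 10.3
position: [0.5417, 0.1022, 0.1152]
tool_rot: [[-0.998, -0.066, 0.0], [-0.066, 0.998, -0.0], [-0.0, -0.0, -1.0]]
wrist_force: [-0.3, -1.0, 1.5]
finger_gap: 0.0131
grip_force: 50.0
```

Gripped on the bar (13 mm). I'll lift slowly.

Request:
{"fn": "step_arm", "kwargs": {
  "targets": [
    {"tx": 0,"ty": 0,"tz": -0.003,"roll": 0},
    {"tx": 0,"ty": 0,"tz": -0.006,"roll": 0},
    {"tx": 0,"ty": 0,"tz": -0.008,"roll": 0},
    {"tx": 0,"ty": 0,"tz": -0.008,"roll": 0},
    {"tx": 0,"ty": 0,"tz": -0.005,"roll": 0}
  ]
}}

```text
time: 10.8
position: [0.5419, 0.1024, 0.14]
tool_rot: [[-0.998, -0.066, 0.001], [-0.066, 0.998, 0.0], [-0.001, 0.0, -1.0]]
wrist_force: [-0.1, -0.4, -4.2]
finger_gap: 0.0129
grip_force: 50.0
```

```bash
python3 - <<'E'
from h import *
s=manip.sense(); print(s["position"],s["wrist_force"],s["torque"],s["grip_force"])
T=[]
for n,(x0,y0,x1,y1) in(("scene",(250,205,425,335)),("side",(240,185,395,315))):
    im,d,P=cloud(n); T.append(cv2.resize(im[y0:y1,x0:x1,::-1],(400,300),interpolation=cv2.INTER_CUBIC))
cv2.imwrite("pics/l1.png",np.hstack(T))
E
```

```text
[0.54193099 0.10240352 0.13996913] [-0.08174402 -0.42150392 -4.19796858] [ 0.08431791 -0.21466763  0.03310976] 49.99932378530502
```

View pics/l1.png

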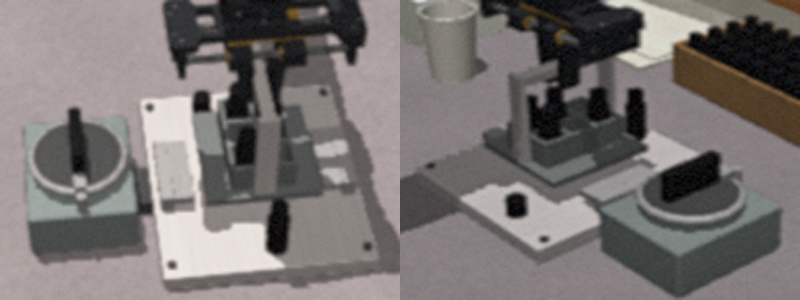

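The rack is off the bed with the vials in their cells, and the wheel's nose is still at the peg. I'll measure the tilt from the bar's slope.

```bash
cat > tilt.py <<'E'
from h import *
s=manip.sense(); z=s["position"][2]+.011; x,y=s["position"][:2]; g=z+.007-.115 # rack underside est
def plane(p,nm):
    if len(p)<30: print(nm,len(p));return
    for _ in range(3):
        c=np.linalg.lstsq(np.c_[p[:,:2]-[x,y],np.ones(len(p))],p[:,2],rcond=None)[0]; r=p[:,2]-np.c_[p[:,:2]-[x,y],np.ones(len(p))]@c; p=p[abs(r)<max(.002,1.5*r.std())]
    print(nm,len(p),"slope deg x,y",np.degrees(np.arctan(c[:2])).round(2),"z",c[2].round(4))
print("t",s["time"],s["position"],"est underside",g,s["torque"])
for n in("scene","side"):
    im,d,P=cloud(n); q=P.reshape(-1,3); q=q[(abs(q[:,0]-x)<.075)&(abs(q[:,1]-y)<.07)]
    col=q[(q[:,2]>g-.004)&(q[:,2]<g+.02)]
    plane(col,n+" flange")
    plane(q[(abs(q[:,2]-g-.04)<.008)],n+" walls")
    b=q[(abs(q[:,2]-(z+.004))<.008)&(abs(q[:,1]-y)<.02)&(abs(q[:,0]-x)>.015)]
    if len(b)>20:
        k=np.polyfit(b[:,0]-x,b[:,2],1); print(n,"bar",len(b),np.degrees(k[0]).round(2),k[1].round(4))
E
python3 tilt.py
```

```text
t 10.9 [0.54232139 0.10241935 0.14022356] est underside 0.043223557065644166 [ 0.08833784 -0.22655678 -0.00100085]
scene flange 699 slope deg x,y [-0.01  0.24] z 0.0515
scene walls 251 slope deg x,y [-0.26 -0.01] z 0.0828
scene bar 169 -0.68 0.1572
side flange 394 slope deg x,y [0.09 0.46] z 0.0521
side walls 228 slope deg x,y [0.06 0.79] z 0.0827
side bar 113 -1.64 0.1539
```

Level within about half a degree. I'll raise it the remaining ~76 mm.

Request:
{"fn": "step_arm", "kwargs": {
  "targets": [
    {"tx": 0,"ty": 0,"tz": -0.005,"roll": 0},
    {"tx": 0,"ty": 0,"tz": -0.01,"roll": 0},
    {"tx": 0,"ty": 0,"tz": -0.012,"roll": 0},
    {"tx": 0,"ty": 0,"tz": -0.012,"roll": 0},
    {"tx": 0,"ty": 0,"tz": -0.012,"roll": 0}
  ]
}}

```text
time: 11.5
position: [0.5419, 0.1023, 0.1812]
tool_rot: [[-0.998, -0.066, 0.001], [-0.066, 0.998, 0.0], [-0.001, 0.0, -1.0]]
wrist_force: [-0.3, -0.9, -5.1]
finger_gap: 0.0127
grip_force: 50.0
```

Request:
{"fn": "step_arm", "kwargs": {
  "targets": [
    {"tx": 0,"ty": 0,"tz": -0.012,"roll": 0},
    {"tx": 0,"ty": 0,"tz": -0.012,"roll": 0},
    {"tx": 0,"ty": 0,"tz": -0.01,"roll": 0},
    {"tx": 0,"ty": 0,"tz": -0.007,"roll": 0},
    {"tx": 0,"ty": 0,"tz": -0.003,"roll": 0}
  ]
}}

```text
time: 12.0
position: [0.5419, 0.1023, 0.216]
tool_rot: [[-0.998, -0.066, 0.001], [-0.066, 0.998, 0.0], [-0.001, 0.0, -1.0]]
wrist_force: [0.3, 0.1, -4.8]
finger_gap: 0.0132
grip_force: 50.0
```

Request:
{"fn": "step_arm", "kwargs": {
  "targets": [
    {"tx": 0,"ty": 0,"tz": 0,"roll": 0},
    {"tx": 0,"ty": 0,"tz": 0,"roll": 0},
    {"tx": 0,"ty": 0,"tz": 0,"roll": 0},
    {"tx": 0,"ty": 0,"tz": 0,"roll": 0},
    {"tx": 0,"ty": 0,"tz": 0,"roll": 0}
  ]
}}

```text
time: 12.5
position: [0.5414, 0.1023, 0.2147]
tool_rot: [[-0.998, -0.066, -0.001], [-0.066, 0.998, -0.0], [0.001, -0.0, -1.0]]
wrist_force: [-0.3, 0.1, -4.0]
finger_gap: 0.0129
grip_force: 50.0
```

```bash
python3 tilt.py && python3 - <<'E'
from h import *
T=[]
for n,(x0,y0,x1,y1) in(("scene",(250,165,425,335)),("side",(240,155,395,315))):
    im,d,P=cloud(n); T.append(cv2.resize(im[y0:y1,x0:x1,::-1],(400,390),interpolation=cv2.INTER_CUBIC))
cv2.imwrite("pics/l2.png",np.hstack(T))
E
```

```text
t 12.5 [0.54138958 0.1022614  0.21473046] est underside 0.11773045663724437 [ 0.03584159 -0.16690615 -0.00804506]
scene flange 736 slope deg x,y [-0.08  0.11] z 0.126
scene walls 263 slope deg x,y [0.01 0.55] z 0.1575
scene bar 186 -1.1 0.2322
side flange 389 slope deg x,y [0.19 0.58] z 0.1272
side walls 241 slope deg x,y [ 0.05 -0.31] z 0.1572
side bar 158 -2.37 0.2282
```

View pics/l2.png

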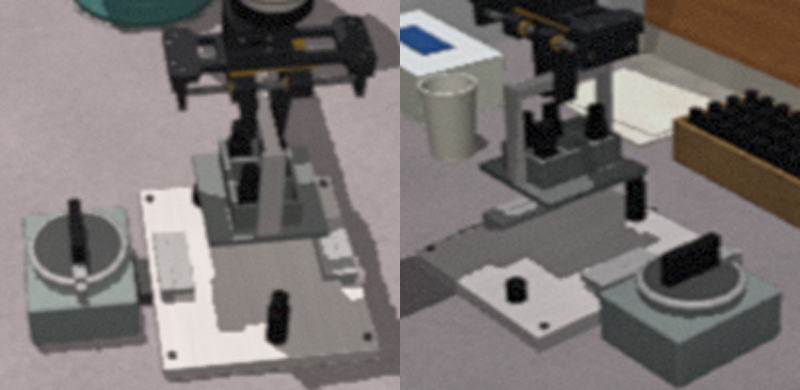

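The rack hangs level about 98 mm above the bed with its vials in their cells. The ledge vial and cap stand where they were, and the nose is at the peg, so I'm handing in.

```bash
python3 -c "
from bench import manip
print(manip.job_done())"
```

```text
the job is handed in; nothing more can be done
None
```

I turned the handwheel until its nose lined up with the index peg, and the rack is held level and still about 98 mm above the bed with its vials in it. I handed the job in at about 12.6 s of the 64 s allowed, and no verdict was returned.

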